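Cock the sprung dock, lay the hand-held reader in it and let it close

TASK

Put the hand-held reader into its spring dock: pull the dock's sprung jaw out by its upright handle all the way to its stop so that the catch holds it open, and let go of it. Then lay the reader flat on the dock's bed, lengthwise and centred between the two jaws, let go, and press the side pad down so that the jaw springs back and clamps the reader. Leave the other things on the worktop where they are.

Things in the scene. Friction and masses are not known exactly. Their poses are not given: they have to be found in the camera images.
- dock: fixed grey spring dock, 200 x 140 mm. Origin on the worktop under mid-bed; local x along its length: fixed jaw at +x (inner face x = 57 mm, 36 mm high), sprung jaw and handle at -x, release pad at +y. Bed: ridge 44 mm wide, top at z = 12 mm; the reader overhangs it both sides. Foot plates 8 mm high, 100 mm wide, at x = 45..85 and -80..-40 mm; between them beside the ridge is bare worktop.
- jaw (a joint): pull-out of the sprung jaw, m: 0 at rest (gap between jaws 79 mm), grows towards the dock's -x, hard stop at 0.036. A catch clicks in at 0.032 and holds it there when let go (gap 111 mm); about 0.013 with the reader clamped. Spring 6 N at rest, 10 N at the stop, plus some 6 N for catch and damper at 50 mm/s; the return is damped. Jaw 60 mm wide, 14 mm thick, top at z = 37 mm.
- handle (a point): middle of the top edge of the jaw's upright handle plate (moves with the jaw), z = 60 mm. Aluminium, 10 mm thick (dock x), 64 mm wide (dock y), free from z = 19 to 60 mm. On its +x side, up to the jaw's back, is a gap of 50 mm over a flat tongue (top z = 19 mm; a catch pin at its +y edge rises to 26 mm), where fingertips can hook the plate from above.
- catch (a joint): how far the release pad is pressed down, m: 0 up, 0.010 fully down. Sprung, 1.5 N at the top, 4 N at the bottom. At about 0.004 to 0.007 it lets the latched jaw go; it comes up again when let go. It dips by itself while the jaw is pulled past it.
- release_pad (a point): middle of the top of the release pad, a grey 26 x 26 mm key beside the dock at its +y side, its top 30 mm above the worktop when up. It is pressed straight down.
- bed (a point): point on the top of the dock's bed, 12 mm above the worktop, midway between the jaws when the catch holds the sprung jaw open; the middle of the reader's underside belongs here before the jaw closes. x, y, z as the dock's.
- reader_centre (a point): centre of the loose hand-held reader, an oval white device with a small screen, 58 mm wide (its x), 92 mm long (its y), 21 mm thick with rounded sides, lying flat, about 90 g. The centre is 11 mm above its underside. It belongs in the dock with its length along the dock's length, either end first.
- sample_cup: bystander: sample cup, 56 mm wide, 58 mm high, origin under its middle
- timer: bystander: flat white timer 62 x 62 x 17 mm, origin under its middle
- tip_rack: bystander: low pipette tip rack 52 x 82 x 29 mm, origin under its middle
Things that resemble listed ones, but are neither listed nor needed, are in the scene too. What is meant by the part that bears reader_centre is not pink, and is the larger of those in its own colour.

How it is judged:
By the outcome, as a careful person would: the job done as asked, in the order asked, and still so for the second after the job is handed in, with the robot touching nothing.
It also fails if it takes over 66 s, if anything falls off the work surface, if the arm or the gripper's body presses on something with over 40 N, if the wrist force passes 120 N, or if a joint passes its speed limit or range.

ROBOT

A 6-joint arm with a two-finger parallel gripper is mounted at the origin on a cart in front of the work surface, level with it; the furniture and walls round the work are solid. World frame = base frame: x ahead of the robot, y to its left, z up, the work surface at z = 0. Lengths are in m, angles in rad, forces in N, time in s.
With the tool pointing down it reaches from about 0.3 to 0.825 m from the base axis. Payload 5.4 kg.
Tool frame: the origin (TCP) lies midway between the tips of the shut fingers; the grasp point (between the pads) lies r.grip_depth behind it (r.grip_depth is the distance from the TCP to the grasp point, in m); z points along the fingers, x is the direction in which the jaws open and shut, and the axes are right-handed (so a half turn about z gives the same grasp; the last joint's range is limited). The gripper opens to 92 mm and grips with 3 to 60 N. Pads are 20 mm wide; open, the fingers measure 128 mm over their backs; the gripper's body (75 mm by 189 mm) begins 69 mm behind the grasp point.
Start: joints at [-1.46, 0.158, 1.597, -0, 1.386, -0.21], TCP at [0.181, -0.546, 0.215] pointing down, gripper open.
Joint ranges: [-2.91, 2.91], [-0.94, 2.29], [0.18, 2.7], [-1.29, 4.43], [0.17, 2.64], [-3, 3]. Speed limits (rad/s): [2.57, 2.57, 3.14, 3.14, 3.14, 3.14].

INTERFACE

Orientations are given as a 3x3 rotation matrix whose columns are the frame's x, y, z axes.
In Python, from bench import telemetry, eyes, job, r gives the robot as it stands.
- The arm moves only by the tool servo_tool, never from a script. Its argument "motion" is a list of rows, each a list of 7 numbers: the shift along the tool's x, y, z in units of 30 mm (1.0 is 30 mm), then the turn, a rotation vector about the tool's x, y, z in degrees, then the finger opening in mm, from 0 to 91.9. In form: [[x, y, z, rx, ry, rz, hand], ...]. A call has 1 to 12 rows; each row is the pose to reach, as a shift and turn from the pose commanded when the call began, along the tool's axes at that moment; what a row does not reach only later rows make up. A row lasts 1/8 s, in which the tool goes at most 62.5 mm and 10.7 degrees, less where a joint would pass 70% of its speed; a pose out of reach is approached as far as the arm can. A call with a gripper value outside its range is refused whole. The fingers move at their own pace and stop on an object; the grip force is fixed at half the most. Time passes only in rows, so rows that repeat a pose let the fingers close. It gives the time, the measured TCP pose, the force and the opening at its end, in the units of the state.
- telemetry.sense(): the state, without advancing time (a new reading comes with each control period).
- eyes.read_camera(name): name is "side" or "top"; returns (picture, depth): 400x640x3 uint8, red, green, blue; 400x640 float32, m along the optical axis (not along the pixel's ray), 0 where there is no reading.
- eyes.camera_model(name): a dict with "vfov" (degrees; the focal length in pixels is half the picture's height over the tangent of half this angle, whatever the lens; pixels are square), "cx", "cy" (the principal point, pixels), "position" and "attitude" of the camera in the world. Camera axes: x right, y down, z forward; pixel columns grow to the right and rows downward; lengths in m; the calibration is good to about 2 mm. A picture is of the moment at which its call begins. camera_model takes no time and is no camera call.
- job.close_job(): hands the job in, once; it reports no verdict.
The state is a dict: "time": time; "joint_positions": joint angles; "qvel": joint speeds; "joint_efforts": joint torques, N m; "position": TCP position; "tool_rot": TCP orientation; "force": force on the tool from outside, world axes, zero at the start; "wrist_torque": the same for the moment, N m; "opening": opening from 0.0 (shut) to 1.0 (fully open).
Only numpy, scipy, OpenCV 4.12 (cv2) and the standard library are available. Lean on these libraries where they do the work, as an engineer would, in place of code of your own. Each camera call takes 0.05 s, during which the arm holds its last target.

## Working session

There is one attempt and no reset: what is moved stays moved. The work goes in short steps, Python scripts to look and compute and a tool call to move; the robot and the scene stay as the last step left them, time stands still between calls to the robot, and variables do not carry over. Pictures are saved under pics/ and viewed, and the job is handed in when it is done.

Besides the shell and the picture viewer there is one more tool, called after "Request:" by a JSON object that holds its "api" and its "payload". servo_tool: Moves the arm, as the interface text tells. Its arguments: {"type":"object","properties":{"motion":{"type":"array"}},"required":["motion"]}

```bash
ls; mkdir -p pics; cat > h.py <<'E'
import numpy as np, cv2
from bench import telemetry, eyes, job, r
def grab(name):
    p,d=eyes.read_camera(name); np.savez(''+name+'.npz',p=p,d=d); return p,d
def load(name):
    z=np.load(''+name+'.npz'); return z['p'],z['d']
def cloud(name,d):
    m=eyes.camera_model(name); f=200/np.tan(np.radians(m['vfov'])/2)
    v,u=np.mgrid[0:400,0:640]
    c=np.stack([(u-m['cx'])/f*d,(v-m['cy'])/f*d,d],-1)
    return c@np.array(m['attitude']).reshape(3,3).T+np.array(m['position'])
def st():
    s=telemetry.sense(); print({k:np.round(v,4).tolist() for k,v in s.items() if k in('time','position','tool_rot','force','opening','joint_positions')})
E
python3 - <<'E'
from h import *
st(); print(r.grip_depth)
for n in('top','side'):
    print(eyes.camera_model(n)); p,d=grab(n); cv2.imwrite(f'pics/{n}0.png',p[:,:,::-1])
E
```

```text
pics
{'time': 0.0, 'joint_positions': [-1.4601, 0.1591, 1.5982, 0.0, 1.3862, -0.2101], 'position': [0.1812, -0.545, 0.2136], 'tool_rot': [[0.3153, -0.949, -0.0002], [-0.949, -0.3153, 0.0019], [-0.0019, -0.0004, -1.0]], 'force': [0.0185, 0.8028, 0.2625], 'opening': 1.003}
0.0187
{'vfov': 55.448315342236036, 'cx': 324.8055002430589, 'cy': 196.44933772500772, 'position': array([ 0.44730488, -0.03917031,  1.13847855]), 'attitude': array([[-0.01998332, -0.99132312,  0.12991978],
       [-0.9997954 ,  0.01940651, -0.0057043 ],
       [ 0.00313352, -0.13000719, -0.9915081 ]])}
{'vfov': 52.07103138788693, 'cx': 320.17870433506897, 'cy': 194.77497350853966, 'position': array([0.21257771, 0.67520398, 0.61373901]), 'attitude': array([[-0.89436581, -0.24810063,  0.37223095],
       [-0.44733163,  0.49984542, -0.74165286],
       [-0.00205339, -0.82981964, -0.55802791]])}
```

View pics/top0.png

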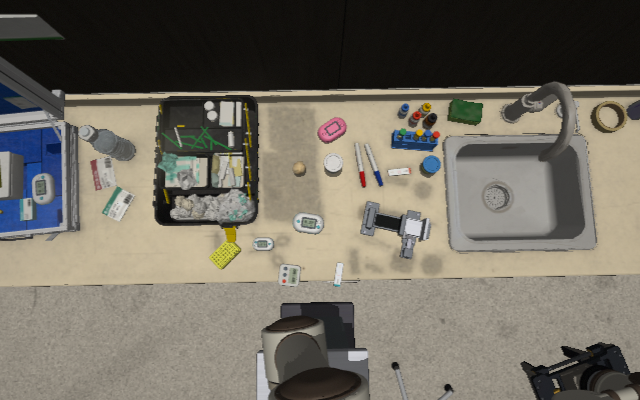

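View pics/side0.png

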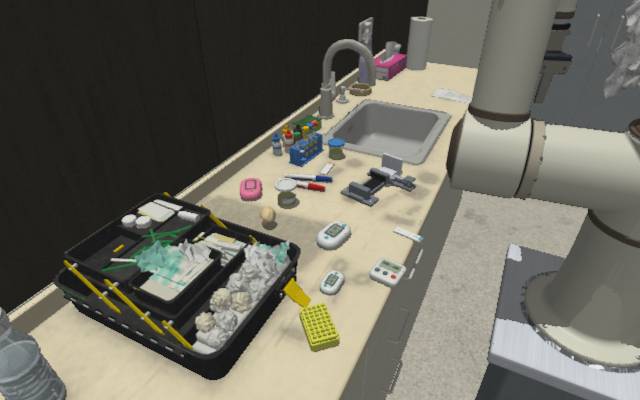

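```bash
python3 - <<'E'
from h import *
p,d=load('top'); 
a=cv2.resize(p[190:280,230:330],None,fx=4,fy=4,interpolation=cv2.INTER_CUBIC)
b=cv2.resize(p[190:280,345:445],None,fx=4,fy=4,interpolation=cv2.INTER_CUBIC)
cv2.imwrite('pics/crop0.png',np.hstack([a,b])[:,:,::-1])
C=cloud('top',d)
for (u,v) in [(308,223),(263,243),(332,130),(43,188),(290,273),(333,163),(225,255),(370,215),(345,240)]: print(u,v,C[v,u].round(4))
h=C[195:265,355:440]; 
cv2.imwrite('pics/hz.png',cv2.resize(cv2.applyColorMap(np.clip(h[:,:,2]*1000*3.5,0,255).astype(np.uint8),cv2.COLORMAP_JET),None,fx=8,fy=8,interpolation=cv2.INTER_NEAREST))
p,d=load('side');cv2.imwrite('pics/crops.png',cv2.resize(p[140:260,300:440],None,fx=5,fy=5,interpolation=cv2.INTER_CUBIC)[:,:,::-1])
E
```

```text
308 223 [0.5158 0.0051 0.0259]
263 243 [0.4605 0.1373 0.0199]
332 130 [ 0.7957 -0.0714  0.0232]
43 188 [0.6255 0.7455 0.0794]
290 273 [0.3728 0.0595 0.0181]
333 163 [ 0.6863 -0.0711  0.0571]
225 255 [0.4282 0.2459 0.0262]
370 215 [ 0.5346 -0.1752  0.0399]
345 240 [ 0.4647 -0.103   0.0024]
```

View pics/crop0.png

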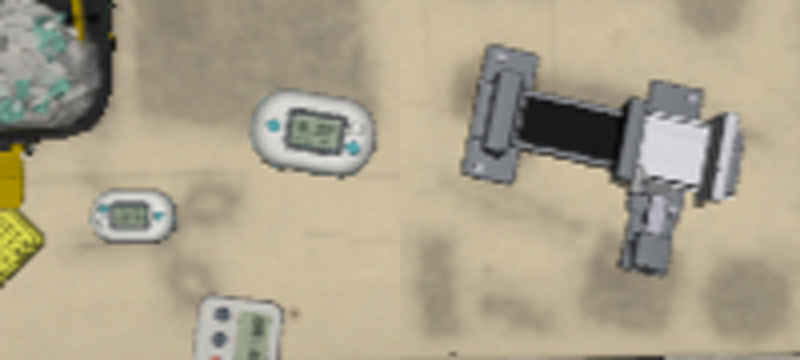

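View pics/hz.png

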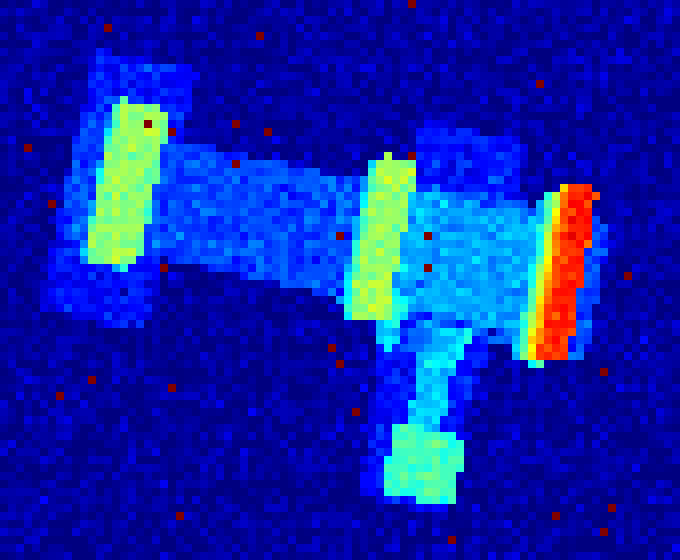

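View pics/crops.png

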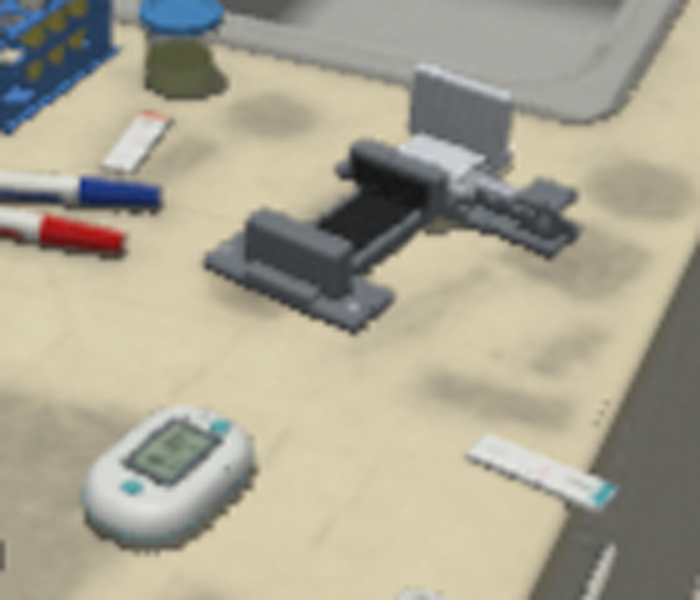

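```bash
cat >> h.py <<'E'
def blob(C,u0,u1,v0,v1,z0,z1):
    c=C[v0:v1,u0:u1].reshape(-1,3); m=(c[:,2]>z0)&(c[:,2]<z1); c=c[m]
    for _ in range(2):
        md=np.median(c,0); q=c[np.linalg.norm(c[:,:2]-md[:2],axis=1)<0.06]; c=q
    rr=cv2.minAreaRect((c[:,:2]*1000).astype(np.float32))
    return np.array(rr[0])/1000,rr[1],rr[2],np.median(c[:,2]),len(c),c
E
python3 - <<'E'
from h import *
for n in ('top','side'):
    p,d=load(n); C=cloud(n,d)
    if n=='top':
        B={'fix':(362,378,205,230,.03,.05),'spr':(396,408,212,236,.03,.05),'hand':(418,432,215,242,.052,.075),'pad':(400,415,247,260,.024,.04),
       'reader':(290,328,208,240,.008,.05),'small':(250,276,234,252,.008,.05),'pink':(315,350,115,145,.008,.05),'far':(30,58,170,206,.065,.1),'bare':(300,340,245,262,-.02,.02)}
    else:
        B={'reader':(314,354,218,250,.008,.05),'small':(316,346,268,296,.008,.05),'bare':(360,390,225,240,-.02,.02)}
    for k,b in B.items():
        x=blob(C,*b); print(n,k,x[0].round(4),np.round(x[1],1),round(x[2],1),round(float(x[3]),4),x[4], x[5][:,:2].mean(0).round(4))
E
```

```text
top fix [ 0.5277 -0.177 ] [19.7 59.7] 76.7 0.0374 141 [ 0.5274 -0.1764]
top spr [ 0.5061 -0.2684] [17.3 58.9] 80.8 0.0382 113 [ 0.5058 -0.2674]
top hand [ 0.4913 -0.3289] [11.8 61.7] 77.3 0.061 92 [ 0.4916 -0.3277]
top pad [ 0.4267 -0.2812] [25.4 29.5] 74.7 0.0318 85 [ 0.4252 -0.2802]
top reader [0.5167 0.0051] [93.6 61.4] 74.9 0.0226 549 [0.5167 0.0061]
top small [0.4592 0.1385] [58.3 38. ] 88.8 0.0155 247 [0.4589 0.1388]
top pink [ 0.8011 -0.0735] [67.9 97.9] 17.0 0.0228 499 [ 0.7974 -0.0695]
top far [0.6255 0.7562] [90.  64.8] 6.3 0.0763 638 [0.6231 0.7507]
top bare [ 0.428  -0.0266] [115.6  47. ] 88.9 0.002 661 [ 0.4281 -0.026 ]
side reader [0.5128 0.008 ] [89.3 57.3] 81.5 0.0212 652 [0.5102 0.0153]
side small [0.4549 0.1411] [38.2 58.9] 0.7 0.0145 395 [0.4538 0.144 ]
side bare [ 0.4357 -0.0573] [73.4 56.9] 25.3 0.0006 449 [ 0.4362 -0.056 ]
```

```bash
cat >> h.py <<'E'
O=np.array([0.5126,-0.2393]); TH=77.0
def dk(x,y,z,th=TH):
    t=np.radians(th); ex=np.array([np.cos(t),np.sin(t)]); ey=np.array([-ex[1],ex[0]])
    return np.r_[O+x*ex+y*ey,z]
def plan(P,ang=None):
    """P world target; ang: desired tool-x heading (deg, world, mod 180)"""
    s=telemetry.sense(); R=np.array(s['tool_rot']).reshape(3,3); dp=np.asarray(P)-s['position']
    out=R.T@dp/0.03
    # desired rotation: straight down with heading ang
    if ang is not None:
        h0=np.degrees(np.arctan2(R[1,0],R[0,0])); da=(ang-h0+90)%180-90; a=np.radians(h0+da)
        Rt=np.array([[np.cos(a),np.sin(a),0],[np.sin(a),-np.cos(a),0],[0,0,-1]])
        rv=np.degrees(cv2.Rodrigues(R.T@Rt)[0].ravel())
    else: rv=np.zeros(3)
    print('t',round(s['time'],2),'target',np.round(P,4),'shift',out.round(3),'rot',rv.round(2),'F',np.round(s['force'],1),'op',round(s['opening'],3))
E
python3 - <<'E'
from h import *
plan(dk(-.068,0,.13),TH+90)
p,d=load('top');C=cloud('top',d)
for z in(.006,.012,.018):
    c=blob(C,290,328,208,240,z,.05)[5][:,:2]
    c0=c-c.mean(0);w,V=np.linalg.eigh(np.cov(c0.T));print(c.mean(0).round(4),np.degrees(np.arctan2(V[1,1],V[0,1])),np.ptp(c0@V,axis=0))
p,d=load('side');C=cloud('side',d)
for z in(.006,.012,.018):
    c=blob(C,310,360,212,255,z,.05)[5][:,:2]
    c0=c-c.mean(0);w,V=np.linalg.eigh(np.cov(c0.T));print(c.mean(0).round(4),np.degrees(np.arctan2(V[1,1],V[0,1])),np.ptp(c0@V,axis=0))
E
```

```text
t 0.1 target [ 0.4973 -0.3056  0.13  ] shift [ -4.251 -12.516   2.802] rot [ -0.06   0.08 -58.62] F [ 0.4 -0.4  0.7] op 0.999
[0.5166 0.0059] 78.56976435614091 [0.08697934 0.09472877]
[0.5168 0.006 ] 80.20527982421584 [0.05749655 0.09053694]
[0.5175 0.0069] 78.70972693129848 [0.05507347 0.08698414]
[0.5102 0.0155] 77.81228592625186 [0.05835457 0.08977176]
[0.5108 0.0136] 77.00575142278937 [0.05878837 0.08952472]
[0.5126 0.0104] 78.15361950074954 [0.05457649 0.08533488]
```

Request:
{"api": "servo_tool", "payload": {"motion": [[-0.4, -1.2, 0, 0, 0, -6, 0], [-0.8, -2.4, 0, 0, 0, -12, 0], [-1.2, -3.6, 0, 0, 0, -18, 0], [-1.6, -4.8, 0, 0, 0, -24, 0], [-2.0, -6.0, 0, 0, 0, -30, 0], [-2.4, -7.2, 0, 0, 0, -36, 0], [-2.8, -8.4, 0, 0, 0, -42, 0], [-3.2, -9.6, 0.3, 0, 0, -48, 0], [-3.6, -10.8, 0.8, 0, 0, -54, 0], [-4.0, -11.9, 1.5, 0, 0, -58, 0], [-4.25, -12.5, 2.2, 0, 0, -58.6, 0], [-4.25, -12.5, 2.8, 0, 0, -58.6, 0]]}}

```text
time: 1.6
position: [0.4969, -0.3056, 0.1289]
tool_rot: [[0.974, -0.225, -0.001], [-0.225, -0.974, 0.001], [-0.001, -0.0, -1.0]]
force: [-1.5, -0.7, -0.2]
opening: 0.003
```

```bash
python3 - <<'E'
from h import *
st(); plan(dk(-.068,0,.08),TH+90); plan(dk(-.068,0,.03),TH+90)
p,d=grab('side');cv2.imwrite('pics/s1.png',cv2.resize(p[60:240,300:520],None,fx=3.5,fy=3.3,interpolation=cv2.INTER_CUBIC)[:,:,::-1])
E
```

```text
{'time': 1.6, 'joint_positions': [-0.7581, 0.2589, 1.6556, -0.0003, 1.2285, -0.5316], 'position': [0.4969, -0.3056, 0.1289], 'tool_rot': [[0.9745, -0.2245, -0.0012], [-0.2245, -0.9745, 0.0008], [-0.0013, -0.0005, -1.0]], 'force': [-1.4704, -0.7053, -0.1806], 'opening': 0.0029}
t 1.6 target [ 0.4973 -0.3056  0.08  ] shift [ 0.014 -0.002  1.63 ] rot [-0.03  0.08  0.03] F [-1.5 -0.7 -0.2] op 0.003
t 1.6 target [ 0.4973 -0.3056  0.03  ] shift [ 1.600e-02 -1.000e-03  3.297e+00] rot [-0.03  0.08  0.03] F [-1.5 -0.7 -0.2] op 0.003
```

View pics/s1.png

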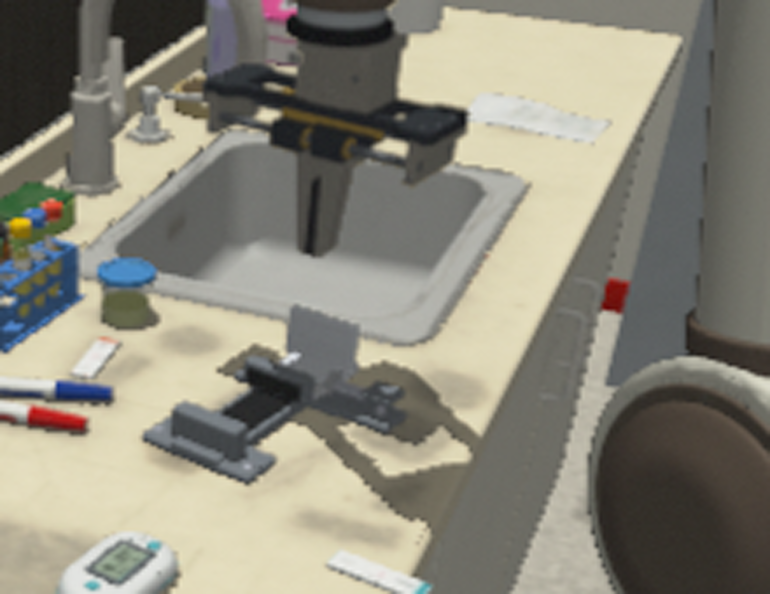

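```bash
python3 - <<'E'
from h import *
p,d=load('side');C=cloud('side',d)
c=C[105:140,380:402].reshape(-1,3); m=(np.linalg.norm(c[:,:2]-[.497,-.3056],axis=1)<.05)&(c[:,2]>.12)&(c[:,2]<.16);c=c[m]
print(len(c),c.min(0),c.max(0),np.median(c,0))
q=C[140:180,380:402].reshape(-1,3);
b=blob(C,375,410,140,190,.045,.07);print(b[:5],b[5].mean(0))
c=b[5][:,:2]-b[5][:,:2].mean(0)
E
```

```text
117 [ 0.47791604 -0.31330545  0.13061076] [ 0.50842776 -0.29188209  0.15986148] [ 0.49169661 -0.29742023  0.14662009]
(array([ 0.4867067 , -0.32823877]), (13.559196472167969, 62.476158142089844), 76.899169921875, np.float64(0.05519425014963464), 133) [ 0.48695772 -0.32594822  0.05457116]
```

Request:
{"api": "servo_tool", "payload": {"motion": [[0, 0, 0.8, 0, 0, 0, 0], [0, 0, 1.6, 0, 0, 0, 0], [0, 0, 2.1, 0, 0, 0, 0], [0, 0, 2.6, 0, 0, 0, 0], [0, 0, 2.95, 0, 0, 0, 0], [0, 0, 3.25, 0, 0, 0, 0], [0, 0, 3.25, 0, 0, 0, 0]]}}

```text
time: 2.52
position: [0.4967, -0.3061, 0.0325]
tool_rot: [[0.974, -0.225, -0.001], [-0.225, -0.974, 0.001], [-0.001, -0.001, -1.0]]
force: [0.1, -0.7, -0.3]
opening: 0.006
```

```bash
python3 - <<'E'
from h import *
st(); plan(dk(-.112,0,.03),TH+90); 
p,d=grab('side');cv2.imwrite('pics/s2.png',cv2.resize(p[100:240,320:460],None,fx=4,fy=4,interpolation=cv2.INTER_CUBIC)[:,:,::-1])
E
```

```text
{'time': 2.525, 'joint_positions': [-0.7593, 0.3868, 1.707, -0.0, 1.0489, -0.5321], 'position': [0.4967, -0.3061, 0.0325], 'tool_rot': [[0.9743, -0.2252, -0.0008], [-0.2252, -0.9743, 0.0007], [-0.0009, -0.0005, -1.0]], 'force': [0.1161, -0.7351, -0.2707], 'opening': 0.0064}
t 2.52 target [ 0.4874 -0.3484  0.03  ] shift [0.017 1.444 0.083] rot [-0.03  0.05 -0.02] F [ 0.1 -0.7 -0.3] op 0.006
```

View pics/s2.png

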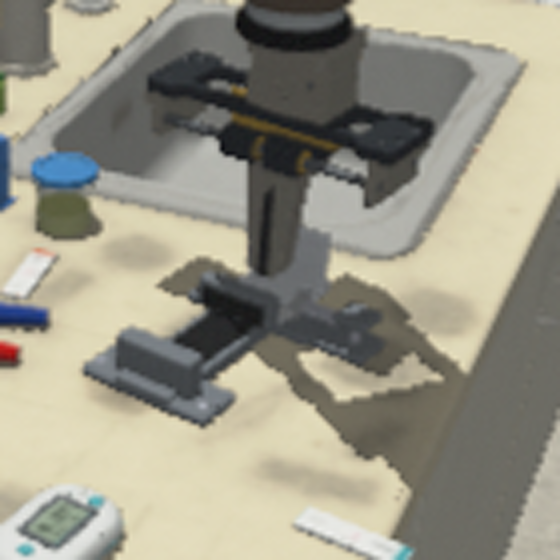

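Request:
{"api": "servo_tool", "payload": {"motion": [[0, 0.15, 0.05, 0, 0, 0, 0], [0, 0.3, 0.05, 0, 0, 0, 0], [0, 0.45, 0.05, 0, 0, 0, 0], [0, 0.6, 0.05, 0, 0, 0, 0], [0, 0.75, 0.05, 0, 0, 0, 0], [0, 0.9, 0.05, 0, 0, 0, 0], [0, 1.0, 0.05, 0, 0, 0, 0], [0, 1.1, 0.05, 0, 0, 0, 0], [0, 1.2, 0.05, 0, 0, 0, 0], [0, 1.3, 0.05, 0, 0, 0, 0], [0, 1.38, 0.05, 0, 0, 0, 0], [0, 1.38, 0.05, 0, 0, 0, 0]]}}

```text
time: 4.08
position: [0.4882, -0.3447, 0.0319]
tool_rot: [[0.974, -0.225, 0.0], [-0.225, -0.974, 0.004], [-0.0, -0.004, -1.0]]
force: [0.9, 8.3, 4.7]
opening: 0.008
```

```bash
python3 - <<'E'
from h import *
st(); plan(dk(-.112,0,.03),TH+90); 
E
```

```text
{'time': 4.075, 'joint_positions': [-0.8185, 0.4199, 1.6638, 0.0036, 1.0607, -0.5929], 'position': [0.4882, -0.3447, 0.0319], 'tool_rot': [[0.9743, -0.2254, 0.0005], [-0.2254, -0.9742, 0.0042], [-0.0005, -0.0042, -1.0]], 'force': [0.9082, 8.3339, 4.7304], 'opening': 0.0082}
t 4.08 target [ 0.4874 -0.3484  0.03  ] shift [0.003 0.129 0.061] rot [-0.24  0.03 -0.03] F [0.9 8.3 4.7] op 0.008
```

Request:
{"api": "servo_tool", "payload": {"motion": [[0, 0.05, 0, 0, 0, 0, 0], [0, 0.1, 0, 0, 0, 0, 0], [0, 0.15, 0, 0, 0, 0, 0], [0, 0.15, 0, 0, 0, 0, 0]]}}

```text
time: 4.58
position: [0.4872, -0.3488, 0.0318]
tool_rot: [[0.974, -0.225, 0.0], [-0.225, -0.974, 0.005], [-0.001, -0.005, -1.0]]
force: [2.1, 9.0, 4.2]
opening: 0.002
```

Request:
{"api": "servo_tool", "payload": {"motion": [[0, 0.05, 0, 0, 0, 0, 0], [0, 0.1, 0, 0, 0, 0, 0], [0, 0.1, 0, 0, 0, 0, 0]]}}

```text
time: 4.95
position: [0.4868, -0.35, 0.0318]
tool_rot: [[0.974, -0.226, 0.001], [-0.226, -0.974, 0.008], [-0.001, -0.008, -1.0]]
force: [3.0, 15.2, 7.9]
opening: 0.006
```

Request:
{"api": "servo_tool", "payload": {"motion": [[0, 0.07, 0, 0, 0, 0, 0], [0, 0.07, 0, 0, 0, 0, 0]]}}

```text
time: 5.2
position: [0.4868, -0.35, 0.0317]
tool_rot: [[0.974, -0.226, 0.001], [-0.226, -0.974, 0.011], [-0.002, -0.011, -1.0]]
force: [4.2, 21.4, 9.9]
opening: 0.007
```

Request:
{"api": "servo_tool", "payload": {"motion": [[0, -0.15, 0, 0, 0, 0, 0], [0, -0.3, 0, 0, 0, 0, 0], [0, -0.45, 0, 0, 0, 0, 0], [0, -0.6, 0, 0, 0, 0, 0], [0, -0.7, 0, 0, 0, 0, 0], [0, -0.7, 0, 0, 0, 0, 0], [0, -0.7, -1, 0, 0, 0, 0], [0, -0.7, -2, 0, 0, 0, 0], [0, -0.7, -3, 0, 0, 0, 0], [0, -0.7, -4, 0, 0, 0, 91], [0, -0.7, -4, 0, 0, 0, 91]]}}

```text
time: 6.58
position: [0.4915, -0.3373, 0.1543]
tool_rot: [[0.974, -0.225, 0.004], [-0.225, -0.974, -0.004], [0.005, 0.003, -1.0]]
force: [0.4, -0.0, -0.7]
opening: 0.204
```

```bash
python3 - <<'E'
from h import *
st(); plan([.5167,.006,.12],78.5+90)
for n in('top','side'):
    p,d=grab(n);cv2.imwrite(f'pics/{n}3.png',cv2.resize(p[180:280,345:445] if n=='top' else p[100:240,320:460],None,fx=4,fy=4,interpolation=cv2.INTER_CUBIC)[:,:,::-1])
    C=cloud(n,d)
    if n=='side':
        b=blob(C,370,415,140,190,.045,.07);print(b[:5],b[5].mean(0))
E
```

```text
{'time': 6.575, 'joint_positions': [-0.8039, 0.258, 1.6035, -0.0001, 1.2742, -0.5765], 'position': [0.4915, -0.3373, 0.1543], 'tool_rot': [[0.9743, -0.2254, 0.004], [-0.2254, -0.9743, -0.0043], [0.0049, 0.0033, -1.0]], 'force': [0.3728, -0.0377, -0.7079], 'opening': 0.2043}
t 6.58 target [0.5167 0.006  0.12  ] shift [ -1.768 -11.341   1.099] rot [ 0.19 -0.28 -1.53] F [ 0.4 -0.  -0.7] op 0.204
(array([ 0.48006485, -0.35875485]), (11.729702949523926, 63.098392486572266), 75.56713104248047, np.float64(0.05462730095292356), 127) [ 0.47899719 -0.35668119  0.05474355]
```

View pics/side3.png

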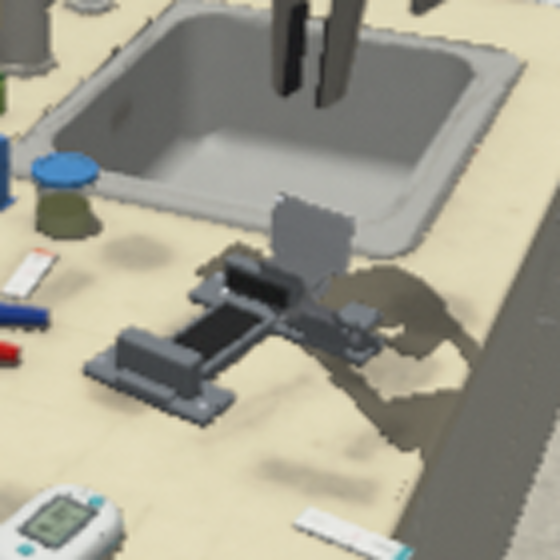

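Request:
{"api": "servo_tool", "payload": {"motion": [[-0.1, -0.6, 0, 0, 0, 0, 91], [-0.3, -1.7, 0, 0, 0, 0, 91], [-0.5, -2.9, 0, 0, 0, 0, 91], [-0.7, -4.2, 0, 0, 0, -0.5, 91], [-0.9, -5.5, 0, 0, 0, -0.5, 91], [-1.1, -6.8, 0, 0, 0, -1, 91], [-1.3, -8.1, 0, 0, 0, -1, 91], [-1.5, -9.4, 0, 0, 0, -1.5, 91], [-1.7, -10.5, 0.3, 0, 0, -1.5, 91], [-1.77, -11.1, 0.7, 0.2, -0.3, -1.5, 91], [-1.77, -11.34, 1.1, 0.2, -0.3, -1.5, 91], [-1.77, -11.34, 1.1, 0.2, -0.3, -1.5, 91]]}}

```text
time: 8.18
position: [0.5139, 0.0078, 0.1168]
tool_rot: [[0.98, -0.2, -0.008], [-0.2, -0.98, 0.005], [-0.009, -0.003, -1.0]]
force: [-0.8, -0.8, -0.7]
opening: 0.987
```

```bash
python3 - <<'E'
from h import *
st(); plan([.5167,.006,.005],78.5+90)
for n in('top','side'):
    p,d=grab(n);cv2.imwrite(f'pics/{n}4.png',cv2.resize(p[150:300,230:450] if n=='top' else p[130:270,270:440],None,fx=3.5,fy=3.5,interpolation=cv2.INTER_CUBIC)[:,:,::-1])
E
```

```text
{'time': 8.175, 'joint_positions': [-0.2222, 0.1066, 1.8568, 0.0034, 1.1869, -0.0226], 'position': [0.5139, 0.0078, 0.1168], 'tool_rot': [[0.9798, -0.1996, -0.0078], [-0.1996, -0.9799, 0.005], [-0.0086, -0.0033, -1.0]], 'force': [-0.8347, -0.8318, -0.7047], 'opening': 0.9868}
t 8.18 target [0.5167 0.006  0.005 ] shift [0.136 0.054 3.725] rot [-0.19  0.5  -0.01] F [-0.8 -0.8 -0.7] op 0.987
```

View pics/side4.png

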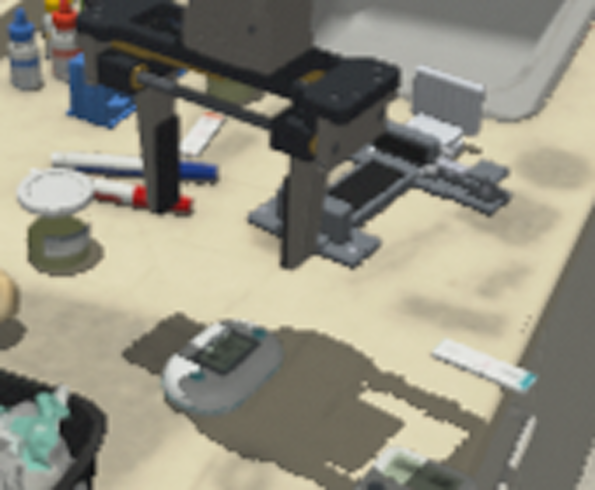

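View pics/top4.png

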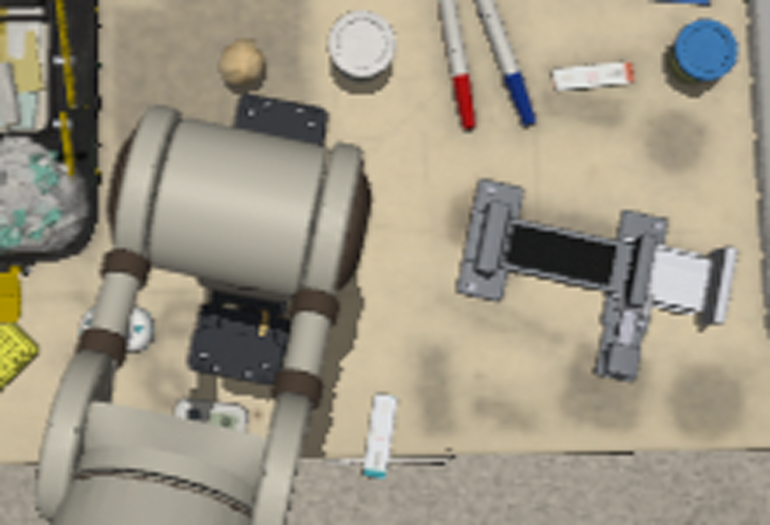

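Request:
{"api": "servo_tool", "payload": {"motion": [[0.13, 0.05, 0.5, -0.2, 0.5, 0, 91], [0.13, 0.05, 1.2, -0.2, 0.5, 0, 91], [0.13, 0.05, 1.9, -0.2, 0.5, 0, 91], [0.13, 0.05, 2.5, -0.2, 0.5, 0, 91], [0.13, 0.05, 3.0, -0.2, 0.5, 0, 91], [0.13, 0.05, 3.4, -0.2, 0.5, 0, 91], [0.13, 0.05, 3.6, -0.2, 0.5, 0, 91], [0.13, 0.05, 3.68, -0.2, 0.5, 0, 91], [0.13, 0.05, 3.68, -0.2, 0.5, 0, 91]]}}

```text
time: 9.4
position: [0.5184, 0.006, 0.0084]
tool_rot: [[0.98, -0.2, 0.004], [-0.2, -0.98, -0.001], [0.004, -0.0, -1.0]]
force: [0.8, -0.9, 0.7]
opening: 0.991
```

```bash
python3 - <<'E'
from h import *
st(); plan([.5167,.006,.005],78.5+90)
p,d=grab('side');cv2.imwrite(f'pics/s5.png',cv2.resize(p[150:270,270:420],None,fx=4.5,fy=4.5,interpolation=cv2.INTER_CUBIC)[:,:,::-1])
E
```

```text
{'time': 9.4, 'joint_positions': [-0.2219, 0.2797, 1.9055, 0.0002, 0.9524, -0.021], 'position': [0.5184, 0.006, 0.0084], 'tool_rot': [[0.9799, -0.1997, 0.004], [-0.1997, -0.9799, -0.0007], [0.004, -0.0001, -1.0]], 'force': [0.7602, -0.9369, 0.6613], 'opening': 0.9911}
t 9.4 target [0.5167 0.006  0.005 ] shift [-0.057  0.012  0.114] rot [-0.   -0.23 -0.02] F [ 0.8 -0.9  0.7] op 0.991
```

View pics/s5.png

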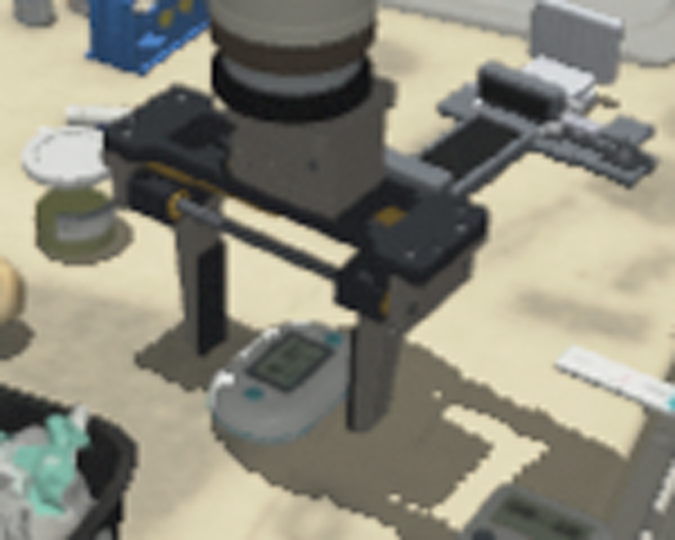

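Request:
{"api": "servo_tool", "payload": {"motion": [[-0.05, 0, 0.08, 0, -0.2, 0, 80], [-0.05, 0, 0.08, 0, -0.2, 0, 70], [-0.05, 0, 0.08, 0, -0.2, 0, 62], [-0.05, 0, 0.08, 0, -0.2, 0, 56], [-0.05, 0, 0.08, 0, -0.2, 0, 50], [-0.05, 0, 0.08, 0, -0.2, 0, 45], [-0.05, 0, 0.08, 0, -0.2, 0, 45], [-0.05, 0, 0.08, 0, -0.2, 0, 45]]}}

```text
time: 10.45
position: [0.5167, 0.0063, 0.0059]
tool_rot: [[0.98, -0.2, 0.0], [-0.2, -0.98, 0.0], [0.0, -0.0, -1.0]]
force: [-0.9, 0.9, 1.5]
opening: 0.607
```

Request:
{"api": "servo_tool", "payload": {"motion": [[0, 0, -0.1, 0, 0, 0, 45], [0, 0, -0.4, 0, 0, 0, 45], [0, 0, -0.8, 0, 0, 0, 45], [0, 0, -1.3, 0, 0, 0, 45], [0, 0, -1.9, 0, 0, 0, 45], [0, 0, -2.5, 0, 0, 0, 45], [0, 0, -2.8, 0, 0, 0, 45], [0, 0, -2.8, 0, 0, 0, 45]]}}

```text
time: 11.45
position: [0.5173, 0.0062, 0.0907]
tool_rot: [[0.98, -0.2, 0.002], [-0.2, -0.98, -0.0], [0.002, -0.0, -1.0]]
force: [0.6, 0.4, -1.6]
opening: 0.609
```

```bash
python3 - <<'E'
from h import *
st(); plan(dk(0.0015,0,.1),TH+90)
p,d=grab('side');cv2.imwrite(f'pics/s6.png',cv2.resize(p[120:270,270:420],None,fx=4,fy=4,interpolation=cv2.INTER_CUBIC)[:,:,::-1])
E
```

```text
{'time': 11.45, 'joint_positions': [-0.222, 0.143, 1.8739, 0.0001, 1.123, -0.021], 'position': [0.5173, 0.0062, 0.0907], 'tool_rot': [[0.9799, -0.1997, 0.0017], [-0.1997, -0.9799, -0.0003], [0.0017, -0.0, -1.0]], 'force': [0.613, 0.3616, -1.6408], 'opening': 0.6088}
t 11.45 target [ 0.5129 -0.2378  0.1   ] shift [ 1.484  7.999 -0.308] rot [-0.   -0.1   1.48] F [ 0.6  0.4 -1.6] op 0.609
```

View pics/s6.png

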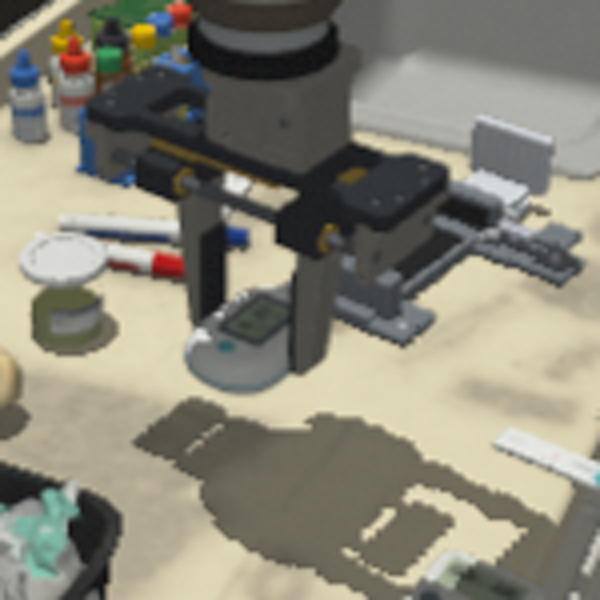

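Request:
{"api": "servo_tool", "payload": {"motion": [[0.1, 0.4, -0.2, 0, 0, 0, 45], [0.25, 1.2, -0.3, 0, 0, 0.2, 45], [0.45, 2.2, -0.3, 0, 0, 0.4, 45], [0.65, 3.3, -0.3, 0, 0, 0.6, 45], [0.85, 4.4, -0.3, 0, 0, 0.8, 45], [1.05, 5.5, -0.3, 0, 0, 1, 45], [1.25, 6.5, -0.3, 0, 0, 1.2, 45], [1.4, 7.3, -0.3, 0, 0, 1.4, 45], [1.48, 7.8, -0.3, 0, -0.1, 1.5, 45], [1.48, 8.0, -0.3, 0, -0.1, 1.5, 45], [1.48, 8.0, -0.3, 0, -0.1, 1.5, 45], [1.48, 8.0, -0.3, 0, -0.1, 1.5, 45]]}}

```text
time: 13.0
position: [0.5122, -0.2369, 0.0987]
tool_rot: [[0.974, -0.225, -0.002], [-0.225, -0.974, 0.001], [-0.002, -0.0, -1.0]]
force: [-0.2, -1.1, -1.2]
opening: 0.606
```

```bash
python3 - <<'E'
from h import *
st(); plan(dk(0.0015,0,.022),TH+90)
for n in('top','side'):
    p,d=grab(n);cv2.imwrite(f'pics/{n}7.png',cv2.resize(p[150:300,300:500] if n=='top' else p[90:230,320:460],None,fx=4,fy=4,interpolation=cv2.INTER_CUBIC)[:,:,::-1])
E
```

```text
{'time': 13.0, 'joint_positions': [-0.6471, 0.2497, 1.7318, -0.0004, 1.1621, -0.4204], 'position': [0.5122, -0.2369, 0.0987], 'tool_rot': [[0.9745, -0.2245, -0.0019], [-0.2245, -0.9745, 0.0009], [-0.002, -0.0005, -1.0]], 'force': [-0.1791, -1.0826, -1.2033], 'opening': 0.6058}
t 13.0 target [ 0.5129 -0.2378  0.022 ] shift [0.035 0.026 2.555] rot [-0.03  0.12  0.02] F [-0.2 -1.1 -1.2] op 0.606
```

View pics/side7.png

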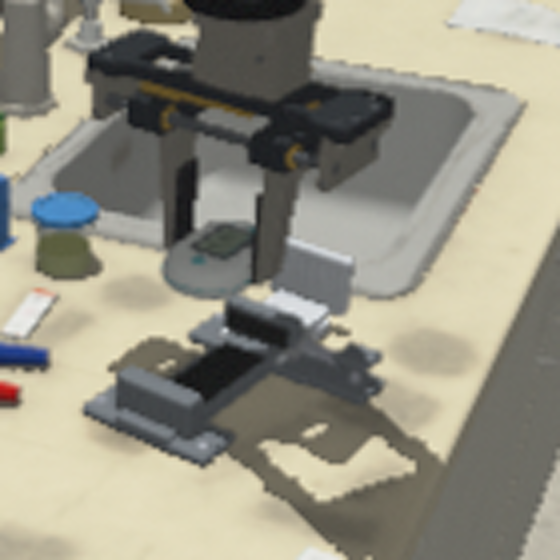

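View pics/top7.png

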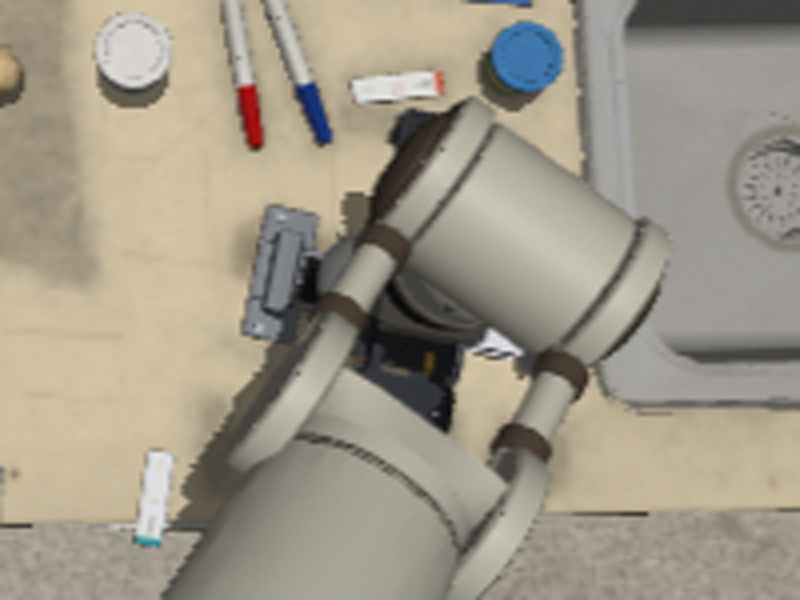

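```bash
python3 - <<'E'
from h import *
p,d=load('side');C=cloud('side',d)
t=np.radians(TH);ex=np.array([np.cos(t),np.sin(t)]);ey=np.array([-ex[1],ex[0]])
def dock(c): return np.c_[(c[:,:2]-O)@ex,(c[:,:2]-O)@ey,c[:,2]]*1000
f=dock(C[150:195,340:375].reshape(-1,3)); f=f[(f[:,2]>31)&(f[:,2]<45)&(f[:,0]>40)]
print('fix',len(f),np.percentile(f,[2,50,98],axis=0).round(1))
q=dock(C[138:168,355:395].reshape(-1,3)); g=q[(q[:,2]>88)&(q[:,2]<125)&(abs(q[:,0])<70)&(abs(q[:,1])<50)]
print('rd',len(g),np.percentile(g,[1,50,99],axis=0).round(1))
k=dock(C[140:182,370:420].reshape(-1,3));k=k[(k[:,2]>31)&(k[:,2]<45)&(k[:,0]<-40)&(k[:,0]>-80)]
print('jaw',len(k),np.percentile(k,[2,50,98],axis=0).round(1))
E
```

```text
fix 116 [[ 55.3 -25.7  31.6]
 [ 67.4   5.   35.8]
 [ 74.8  32.7  38.1]]
rd 471 [[-28.6 -35.3  95.5]
 [ 14.6   8.8 114.2]
 [ 47.3  45.5 124.2]]
jaw 108 [[-69.  -22.5  31.1]
 [-59.   12.3  35.7]
 [-49.8  86.9  39.7]]
```

Request:
{"api": "servo_tool", "payload": {"motion": [[0.03, 0.03, 0.4, 0, 0.1, 0, 45], [0.03, 0.03, 0.9, 0, 0.1, 0, 45], [0.03, 0.03, 1.4, 0, 0.1, 0, 45], [0.03, 0.03, 1.8, 0, 0.1, 0, 45], [0.03, 0.03, 2.1, 0, 0.1, 0, 45], [0.03, 0.03, 2.3, 0, 0.1, 0, 45], [0.03, 0.03, 2.45, 0, 0.1, 0, 45], [0.03, 0.03, 2.55, 0, 0.1, 0, 45], [0.03, 0.03, 2.55, 0, 0.1, 0, 45], [0.03, 0.03, 2.55, 0, 0.1, 0, 45]]}}

```text
time: 14.35
position: [0.513, -0.2389, 0.0226]
tool_rot: [[0.974, -0.225, 0.001], [-0.225, -0.974, -0.0], [0.001, 0.0, -1.0]]
force: [-0.1, 0.3, -0.0]
opening: 0.61
```

```bash
python3 - <<'E'
from h import *
st(); plan(dk(0.0015,0,.0185),TH+90)
p,d=grab('side');cv2.imwrite(f'pics/s8.png',cv2.resize(p[110:230,320:460],None,fx=4.5,fy=4.5,interpolation=cv2.INTER_CUBIC)[:,:,::-1])
E
```

```text
{'time': 14.35, 'joint_positions': [-0.6493, 0.3626, 1.763, 0.0001, 1.0154, -0.4222], 'position': [0.513, -0.2389, 0.0226], 'tool_rot': [[0.9743, -0.2253, 0.0005], [-0.2253, -0.9743, -0.0003], [0.0006, 0.0002, -1.0]], 'force': [-0.1265, 0.3048, -0.0449], 'opening': 0.6102}
t 14.35 target [ 0.5129 -0.2378  0.0185] shift [-0.011 -0.033  0.136] rot [ 0.01 -0.03 -0.02] F [-0.1  0.3 -0. ] op 0.61
```

View pics/s8.png

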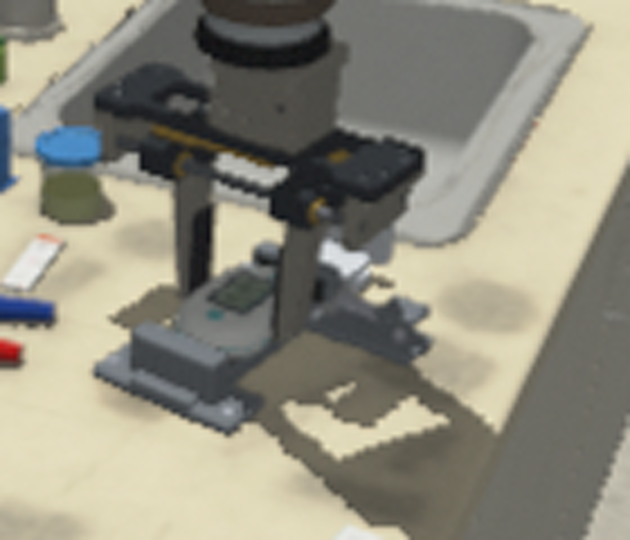

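Between the jaws, clear of both ends. Lower to the bed.

Request:
{"api": "servo_tool", "payload": {"motion": [[0, -0.03, 0.05, 0, 0, 0, 45], [0, -0.03, 0.1, 0, 0, 0, 45], [0, -0.03, 0.13, 0, 0, 0, 45], [0, -0.03, 0.13, 0, 0, 0, 45]]}}

```text
time: 14.9
position: [0.5129, -0.2378, 0.0182]
tool_rot: [[0.974, -0.225, -0.0], [-0.225, -0.974, 0.0], [-0.0, -0.0, -1.0]]
force: [0.5, 0.1, 0.1]
opening: 0.607
```

Request:
{"api": "servo_tool", "payload": {"motion": [[0, 0, 0.03, 0, 0, 0, 45], [0, 0, 0.03, 0, 0, 0, 45]]}}

```text
time: 15.15
position: [0.5131, -0.238, 0.0179]
tool_rot: [[0.974, -0.225, 0.0], [-0.225, -0.974, -0.0], [0.0, 0.0, -1.0]]
force: [-0.9, 1.1, 2.7]
opening: 0.611
```

Request:
{"api": "servo_tool", "payload": {"motion": [[0, 0, 0.01, 0, 0, 0, 60], [0, 0, 0.01, 0, 0, 0, 66], [0, 0, 0.01, 0, 0, 0, 76], [0, 0, 0.01, 0, 0, 0, 76], [0, 0, -0.2, 0, 0, 0, 76], [0, 0, -0.6, 0, 0, 0, 76], [0, 0, -1.2, 0, 0, 0, 76], [0, 0, -2, 0, 0, 0, 76], [0, 0, -3, 0, 0, 0, 76], [0, 0, -4, 0, 0, 0, 40], [0, 0, -4, 0, 0, 0, 0]]}}

```text
time: 16.52
position: [0.515, -0.2394, 0.1415]
tool_rot: [[0.974, -0.225, 0.006], [-0.225, -0.974, -0.004], [0.007, 0.003, -1.0]]
force: [0.3, 0.8, 0.7]
opening: 0.63
```

```bash
python3 - <<'E'
from h import *
st(); plan(dk(-0.060,.075,.1),TH+90)
p,d=grab('side');cv2.imwrite(f'pics/s9.png',cv2.resize(p[110:230,320:460],None,fx=4.5,fy=4.5,interpolation=cv2.INTER_CUBIC)[:,:,::-1])
C=cloud('side',d)
t=np.radians(TH);ex=np.array([np.cos(t),np.sin(t)]);ey=np.array([-ex[1],ex[0]])
w=C[150:195,345:400].reshape(-1,3);rgb=p[150:195,345:400].reshape(-1,3).astype(int)
q=np.c_[(w[:,:2]-O)@ex,(w[:,:2]-O)@ey,w[:,2]]*1000
g=q[(rgb.min(1)>100)&(q[:,2]>20)&(q[:,2]<40)&(abs(q[:,0])<56)&(abs(q[:,1])<45)]
print(len(g),np.percentile(g,[2,50,98],axis=0).round(1))
E
```

```text
{'time': 16.525, 'joint_positions': [-0.6478, 0.2002, 1.6986, 0.0001, 1.2353, -0.4207], 'position': [0.515, -0.2394, 0.1415], 'tool_rot': [[0.9743, -0.2252, 0.0061], [-0.2252, -0.9743, -0.0045], [0.0069, 0.003, -1.0]], 'force': [0.2887, 0.8101, 0.6835], 'opening': 0.6304}
t 16.52 target [ 0.426  -0.2809  0.1   ] shift [-2.589  2.013  1.373] rot [ 0.17 -0.4  -0.02] F [0.3 0.8 0.7] op 0.63
243 [[-32.1 -20.7  22.2]
 [ 20.1  18.1  32.5]
 [ 42.6  32.1  35.9]]
```

View pics/s9.png

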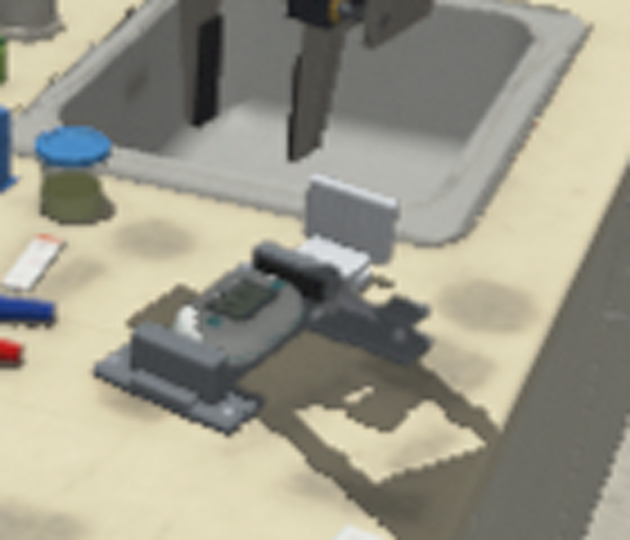

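Request:
{"api": "servo_tool", "payload": {"motion": [[-0.3, 0.2, 0, 0, 0, 0, 0], [-0.8, 0.6, 0, 0, 0, 0, 0], [-1.4, 1.1, 0, 0, 0, 0, 0], [-2.0, 1.6, 0.2, 0, -0.2, 0, 0], [-2.4, 1.9, 0.6, 0.2, -0.4, 0, 0], [-2.59, 2.01, 1.0, 0.2, -0.4, 0, 0], [-2.59, 2.01, 1.4, 0.2, -0.4, 0, 0], [-2.59, 2.01, 1.8, 0.2, -0.4, 0, 0], [-2.59, 2.01, 2.2, 0.2, -0.4, 0, 0], [-2.59, 2.01, 2.6, 0.2, -0.4, 0, 0], [-2.59, 2.01, 2.8, 0.2, -0.4, 0, 0], [-2.59, 2.01, 2.8, 0.2, -0.4, 0, 0]]}}

```text
time: 18.08
position: [0.4235, -0.2789, 0.053]
tool_rot: [[0.974, -0.225, -0.007], [-0.225, -0.974, 0.006], [-0.008, -0.004, -1.0]]
force: [-0.6, -0.5, 0.8]
opening: 0.007
```

```bash
python3 - <<'E'
from h import *
st(); plan(dk(-0.060,.075,.03),TH+90)
p,d=grab('side');cv2.imwrite(f'pics/s10.png',cv2.resize(p[110:230,320:460],None,fx=4.5,fy=4.5,interpolation=cv2.INTER_CUBIC)[:,:,::-1])
E
```

```text
{'time': 18.075, 'joint_positions': [-0.8203, 0.1846, 1.9127, -0.0011, 1.0529, -0.5927], 'position': [0.4235, -0.2789, 0.053], 'tool_rot': [[0.9743, -0.2252, -0.0066], [-0.2252, -0.9743, 0.0057], [-0.0077, -0.0041, -1.0]], 'force': [-0.6013, -0.4773, 0.7776], 'opening': 0.0075}
t 18.07 target [ 0.426  -0.2809  0.03  ] shift [0.102 0.051 0.765] rot [-0.23  0.44 -0.01] F [-0.6 -0.5  0.8] op 0.007
```

View pics/s10.png

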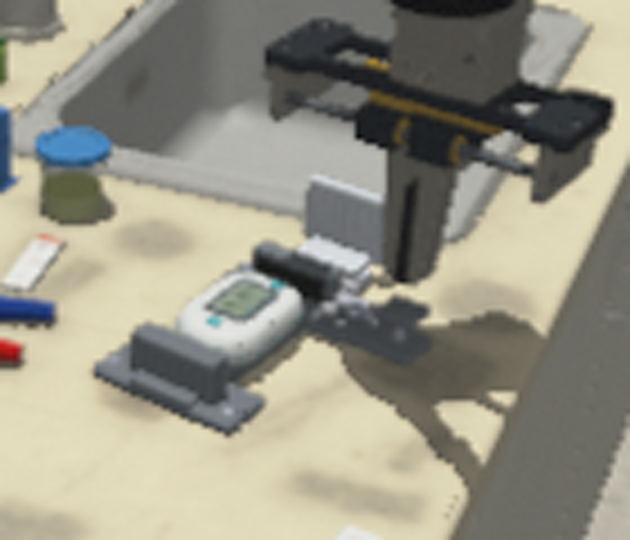

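Request:
{"api": "servo_tool", "payload": {"motion": [[0.1, 0.05, 0.3, -0.2, 0.4, 0, 0], [0.1, 0.05, 0.6, -0.2, 0.4, 0, 0], [0.1, 0.05, 0.75, -0.2, 0.4, 0, 0], [0.1, 0.05, 0.85, -0.2, 0.4, 0, 0], [0.1, 0.05, 0.93, -0.2, 0.4, 0, 0], [0.1, 0.05, 1.0, -0.2, 0.4, 0, 0], [0.1, 0.05, 1.0, -0.2, 0.4, 0, 0], [0.1, 0.05, 1.0, -0.2, 0.4, 0, 0]]}}

```text
time: 19.12
position: [0.4262, -0.2813, 0.0236]
tool_rot: [[0.974, -0.225, 0.0], [-0.225, -0.974, -0.0], [0.0, 0.0, -1.0]]
force: [-0.7, -0.3, 2.4]
opening: 0.004
```

```bash
python3 - <<'E'
from h import *
st()
p,d=grab('side');cv2.imwrite(f'pics/s11.png',cv2.resize(p[110:230,320:460],None,fx=4.5,fy=4.5,interpolation=cv2.INTER_CUBIC)[:,:,::-1])
E
```

```text
{'time': 19.125, 'joint_positions': [-0.8203, 0.2369, 1.9208, 0.0, 0.9835, -0.5931], 'position': [0.4262, -0.2813, 0.0236], 'tool_rot': [[0.9743, -0.2253, 0.0002], [-0.2253, -0.9743, -0.0002], [0.0003, 0.0002, -1.0]], 'force': [-0.7245, -0.2967, 2.4237], 'opening': 0.0041}
```

View pics/s11.png

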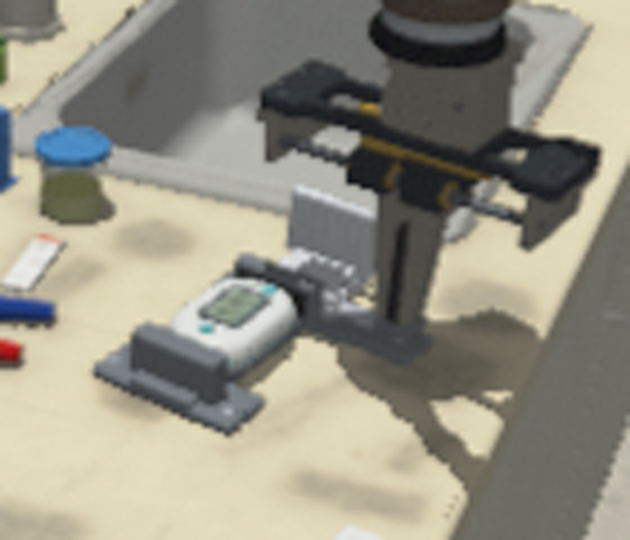

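Jaw released and moving in. Press slightly deeper, hold while it closes, then rise.

Request:
{"api": "servo_tool", "payload": {"motion": [[0, 0, 0.06, 0, 0, 0, 0], [0, 0, 0.06, 0, 0, 0, 0], [0, 0, 0.06, 0, 0, 0, 0], [0, 0, 0.06, 0, 0, 0, 0], [0, 0, 0.06, 0, 0, 0, 0], [0, 0, 0.06, 0, 0, 0, 0], [0, 0, 0.06, 0, 0, 0, 0], [0, 0, 0.06, 0, 0, 0, 0]]}}

```text
time: 20.18
position: [0.4262, -0.2812, 0.0217]
tool_rot: [[0.974, -0.225, 0.0], [-0.225, -0.974, -0.0], [0.0, 0.0, -1.0]]
force: [-0.2, -0.2, 2.9]
opening: 0.006
```

Request:
{"api": "servo_tool", "payload": {"motion": [[0, 0, -0.3, 0, 0, 0, 0], [0, 0, -0.8, 0, 0, 0, 0], [0, 0, -1.5, 0, 0, 0, 0], [0, 0, -2.5, 0, 0, 0, 0], [0, 0, -3.5, 0, 0, 0, 0], [0, 0.8, -4.5, 0, 0, 0, 0], [0, 1.8, -5, 0, 0, 0, 0], [0, 3, -5, 0, 0, 0, 0], [0, 4.5, -5, 0, 0, 0, 0], [0, 6, -5, 0, 0, 0, 0], [0, 7, -5, 0, 0, 0, 0], [0, 7, -5, 0, 0, 0, 0]]}}

```text
time: 21.68
position: [0.3779, -0.4869, 0.172]
tool_rot: [[0.974, -0.228, -0.0], [-0.228, -0.974, 0.0], [-0.0, -0.0, -1.0]]
force: [-0.1, 0.8, -0.2]
opening: 0.007
```

```bash
python3 - <<'E'
from h import *
st()
for n in('top','side'):
    p,d=grab(n);cv2.imwrite(f'pics/{n}12.png',cv2.resize(p[170:280,280:450] if n=='top' else p[110:230,320:460],None,fx=4.5,fy=4.5,interpolation=cv2.INTER_CUBIC)[:,:,::-1])
    C=cloud(n,d)
    if n=='side':
        b=blob(C,370,415,140,190,.045,.07);print(b[:5],b[5].mean(0))
E
```

```text
{'time': 21.675, 'joint_positions': [-1.1066, 0.2969, 1.5201, -0.0, 1.3248, -0.877], 'position': [0.3779, -0.4869, 0.172], 'tool_rot': [[0.9738, -0.2276, -0.0001], [-0.2276, -0.9738, 0.0001], [-0.0001, -0.0001, -1.0]], 'force': [-0.1076, 0.8123, -0.1934], 'opening': 0.0071}
(array([ 0.48464642, -0.33865005]), (14.382135391235352, 62.989898681640625), 78.97684478759766, np.float64(0.055005314144579875), 131) [ 0.4838389  -0.33659886  0.05444244]
```

View pics/top12.png

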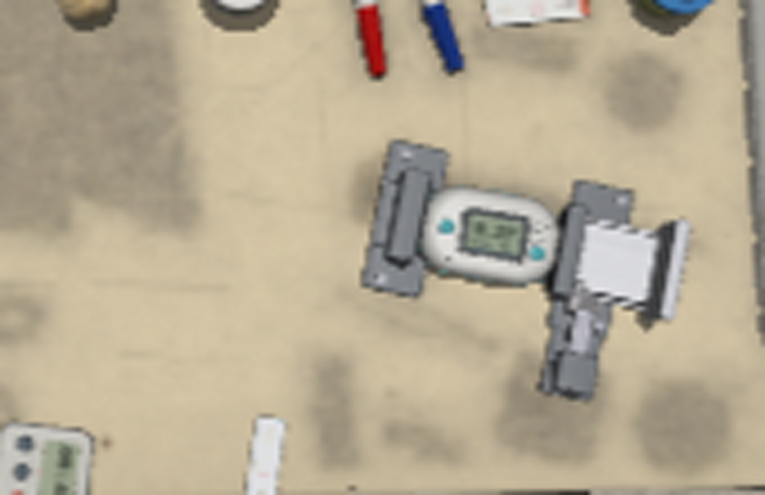

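View pics/side12.png

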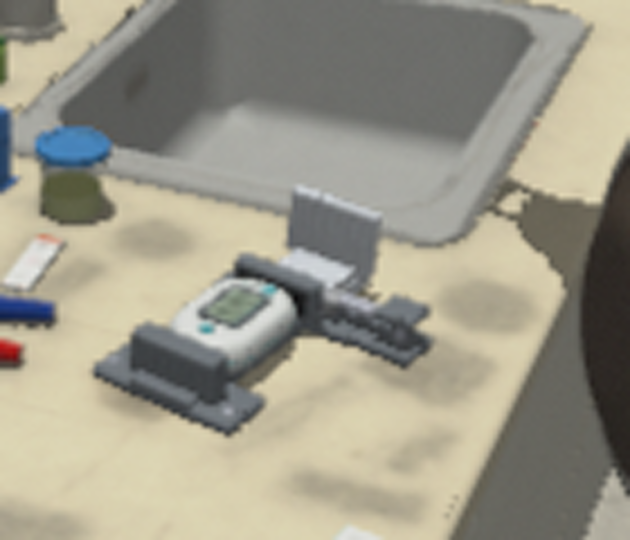

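```bash
python3 - <<'E'
from h import *
p,d=load('top');C=cloud('top',d)
t=np.radians(TH);ex=np.array([np.cos(t),np.sin(t)]);ey=np.array([-ex[1],ex[0]])
def dock(w): return np.c_[(w[:,:2]-O)@ex,(w[:,:2]-O)@ey,w[:,2]]*1000
q=dock(C[195:265,355:440].reshape(-1,3)); rgb=p[195:265,355:440].reshape(-1,3).astype(int)
h=q[(q[:,2]>53)&(q[:,2]<75)];print('handle',len(h),h.mean(0).round(1))
g=q[(q[:,2]>27)&(q[:,2]<48)&(q[:,0]>-32)&(q[:,0]<56)&(abs(q[:,1])<36)&(rgb.min(1)>120)]
print('reader',len(g),np.percentile(g,[1,50,99],axis=0).round(1),g.mean(0).round(1), np.polyfit(g[:,0],g[:,2],1),np.polyfit(g[:,1],g[:,2],1))
j=q[(q[:,2]>33)&(q[:,2]<45)&(q[:,0]<-33)&(q[:,0]>-60)&(abs(q[:,1])<32)];print('jaw',j.mean(0).round(1))
c=g[:,:2]-g[:,:2].mean(0);w,V=np.linalg.eigh(np.cov(c.T));print(np.degrees(np.arctan(V[1,1]/V[0,1])))
p0=cv2.imread('pics/top0.png')[:,:,::-1]
df=np.abs(p.astype(int)-p0).sum(2)>90; df[185:285,345:640]=0; df[260:]=0; print(np.argwhere(df).shape)
ys,xs=np.where(df); print(np.histogram2d(ys,xs,bins=[[0,100,200,300],[0,150,280,340,640]])[0])
E
```

```text
handle 90 [-101.7    1.2   60.6]
reader 393 [[-31.2 -27.   28.7]
 [ 12.9   0.3  34.8]
 [ 51.6  27.   39.9]] [11.9  0.5 34.7] [-7.11001929e-03  3.47716518e+01] [1.51473587e-02 3.46796174e+01]
jaw [-40.    0.5  38. ]
1.3841443126794521
(329, 2)
[[  0.   0.   0.   0.]
 [  0.   0.   0.   0.]
 [  0.   0. 329.   0.]]
```

Request:
{"api": "servo_tool", "payload": {"motion": [[0, 0, 0, 0, 0, 0, 0], [0, 0, 0, 0, 0, 0, 0], [0, 0, 0, 0, 0, 0, 0], [0, 0, 0, 0, 0, 0, 0], [0, 0, 0, 0, 0, 0, 0], [0, 0, 0, 0, 0, 0, 0], [0, 0, 0, 0, 0, 0, 0], [0, 0, 0, 0, 0, 0, 0]]}}

```text
time: 22.78
position: [0.3788, -0.4857, 0.1716]
tool_rot: [[0.974, -0.225, 0.0], [-0.225, -0.974, 0.0], [-0.0, -0.0, -1.0]]
force: [-0.6, 0.1, -0.1]
opening: 0.006
```

```bash
python3 - <<'E'
from h import *
def meas(p,d,lab):
    C=cloud('top',d)
    t=np.radians(TH);ex=np.array([np.cos(t),np.sin(t)]);ey=np.array([-ex[1],ex[0]])
    w=C[195:265,355:440].reshape(-1,3); q=np.c_[(w[:,:2]-O)@ex,(w[:,:2]-O)@ey,w[:,2]]*1000
    h=q[(q[:,2]>53)&(q[:,2]<75)];print(lab,len(h),h.mean(0).round(1))
p,d=grab('top'); meas(p,d,'now')
a=p[195:260,355:440]; b=cv2.imread('pics/top0.png')[195:260,355:440,::-1]
cv2.imwrite('pics/cmp.png',np.hstack([cv2.resize(x,None,fx=4.5,fy=4.5,interpolation=cv2.INTER_CUBIC) for x in(b,a)])[:,:,::-1])
E
```

```text
now 91 [-101.6    1.2   60.8]
```

View pics/cmp.png

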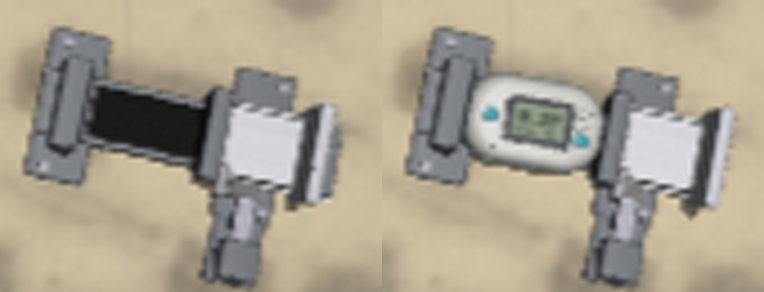

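```bash
python3 -c "
from bench import job
print(job.close_job())"
```

```text
the job is handed in; nothing more can be done
None
```

The reader is clamped flat in the spring dock, and I handed the job in at about 22.8 s of the 66 s allowed.

**What I did:**
1. I hooked the handle with shut fingers and pulled the jaw to its stop, where the force rose to about 24 N. I backed off and let go, and the jaw stayed latched about 32 mm out.
2. I picked up the larger white reader, at about pixel (308, 223) in the top view. I passed over the small white one at (263, 243) and the pink one. A third white one, of similar size, lies inside the left-hand case and out of reach.
3. I laid the reader on the bed midway between the jaws and let go at about 3 N of contact. I then pressed the pad about 8 mm, saw the jaw spring in, and withdrew the arm.

**Last checks:**
- **Reader:** it lies flat and lengthwise between the jaws, turned by about 1.4°.
- **Clamp:** the jaw did not move between two looks 1.1 s apart.
- **Other things:** I compared the top view with the first picture, leaving out the dock area and the front edge of the worktop. Only the spot where the reader had been differed. The timer lies in the part left out, but it looked undisturbed in the last top picture and the arm never came near it.
- **One disagreement:** the jaw's final pull-out measured about 11 mm against the expected "about 13". This is close to the camera error, and both jaws look in contact with the reader.

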